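# Lever open the sunken cover of the parts case

## Robot

A 7-joint arm with a two-finger parallel gripper is mounted at the origin on a cart in front of the work surface, level with it; the furniture and walls round the work are solid. World frame = base frame: x ahead of the robot, y to its left, z up, the work surface at z = 0. Lengths are in m, angles in rad, forces in N, time in s.
With the tool pointing down it reaches from about 0.4 to 0.85 m from the base axis. Payload 10.4 kg.
Tool frame: the origin (TCP) lies at the very end of the fingers, on their centre line; the grasp point (between the pads) lies 19 mm behind it (manip.grip_point_offset is the distance from the TCP to the grasp point, in m); z points along the fingers, y is the line along which they close (so a half turn about z gives the same grasp; the last joint's range is limited). The gripper opens to 85 mm and grips with 20 to 120 N. Pads are 22 mm wide; open, the fingers measure 114 mm over their backs; the gripper's body (76 mm by 85 mm) begins 54 mm behind the grasp point. The pads swing forward as they close: fully open they stand 13 mm farther back than shut.
Start: joints at [-1.334, 0.332, -0.065, 1.46, 0.022, 1.35, -0.088], TCP at [0.161, 0.604, 0.21] pointing down, gripper open.
Joint ranges: [-2.6, 2.6], [-0.5, 2.12], [-1.47, 1.34], [0.16, 2.42], [-1.27, 4.41], [0.06, 2.06], [-2.6, 2.6]. Speed limits (rad/s): [2.22, 2.22, 2.79, 2.79, 3.14, 3.14, 3.14].

## Interface

Orientations are given as a unit quaternion [x, y, z, w].
In Python, from workcell import manip gives the robot as it stands. The module is installed in compiled form; this text tells all that it offers.
- The arm moves only by the tool step_arm, never from a script. Its argument "moves" is a list of rows, each a list of 7 numbers: the closure, from 0 (fully open) to 1 (shut), then the shift along the world's x, y, z in mm, then the turn, a rotation vector about the world's x, y, z in rad. In form: [[grip, tx, ty, tz, ax, ay, az], ...]. A call has 1 to 10 rows; each row is the pose to reach, as a shift and turn from the pose commanded when the call began; what a row does not reach only later rows make up. A row lasts 1/10 s, in which the tool goes at most 50 mm and 8.59 degrees, less where a joint would pass 70% of its speed; a pose out of reach is approached as far as the arm can. A call with a gripper value outside its range is refused whole. The fingers move at their own pace and stop on an object; "grip_force" is the grip in N (left out, the last holds). Time passes only in rows, so rows that repeat a pose let the fingers close. It gives the time, the measured TCP pose, the force, the opening and the grip force at its end, in the units of the state.
- manip.get_obs(): the state, without advancing time (a new reading comes with each control period).
- manip.camera(name): name is "scene" or "top"; returns a dict with "image" (384x512x3 uint8, blue, green, red), "K" (3x3 intrinsics, pixels), "rvec" (rotation vector, rad) and "tvec" (3), from world to camera coordinates, as OpenCV has them. Camera axes: x right, y down, z forward; pixel columns grow to the right and rows downward; lengths in m; the calibration is good to about 2 mm. A picture is of the moment at which its call begins. There is no depth.
- manip.hand_in(): hands the job in; it is judged then, once.
The state is a dict: "clock": time; "joint_pos": joint angles; "joint_velocities": joint speeds; "tau": joint torques, N m; "position": TCP position; "ee_rot": TCP orientation; "ft_force": force on the tool from outside, world axes, zero at the start; "torque": the same for the moment, N m; "grip_width": opening from 0.0 (shut) to 1.0 (fully open); "grasp_force": force on a finger pad.
Only numpy, scipy, OpenCV 4.12 (cv2) and the standard library are available. Lean on these libraries where they do the work, as an engineer would, in place of code of your own. Each camera call takes 0.05 s, during which the arm holds its last target. There are 200 camera calls.

## Task

The blue parts case has a sunken hinged cover with no handle. Take the orange flat pry bar from its black mat, slip its blade at a slant into the notch in the front rim and under the cover's edge, gently lever the cover up, and swing it on with the bar until it stands about upright by itself; then lay the bar back on the mat and let go. Keep the fingers off the case and its cover, and leave the open bottle and the steel beaker undisturbed.

Things in the scene. Friction and masses are not known exactly. Their poses are not given: they have to be found in the camera images.
- case: Blue steel case, 130 (x) x 140 (y) x 75 mm high, walls 6 mm, fixed to the table. Origin: centre of its underside; x from the front (notch, towards the robot) to the back (hinge), z up. Between |y| < 25 mm an open slot 12 mm wide parts the front wall from the cover; a ledge closes it elsewhere. It is empty for 40 mm behind the front wall; farther back stand two spare pump heads
- notch (a point): Middle of the inner top edge of the notch, 50 mm wide, in the front wall (x = -59, y = 0, z = 70 mm in the case's frame; the wall is 75 mm high beside it); axes as the case. A blade sloping down at about 40 degrees passes over this edge and under the cover's front edge
- hinge (a point): Centre of the cover's hinge axis, which runs along the case's y (x = 63, y = 0, z = 73 mm in the case's frame); axes as the case
- cover_edge (a point): Middle of the lower front edge of the cover, a pale metal plate with a grey panel, 6 mm thick, 122 mm wide; 110 mm from the hinge axis and 4 mm below it in the cover's own frame. With the cover shut: x = -47, z = 69 mm in the case's frame, 12 mm behind the notch. Moves with the cover
- cover (a joint): Cover angle in rad: 0 shut and flush, 1.57 upright, stops at 1.75. The stiff hinge stays where it is left; raising the front edge takes about 4 to 6 N
- bar: Flat pry bar, 170 mm long, about 0.12 kg. Origin: middle of its length, on its underside; x along it towards the blade tip, z up as it lies on its handle. Orange handle 90 long (x = -85 to 5 mm), 20 wide, 22 mm high; steel blade 80 long (x = 5 to 85 mm), 20 wide, 3 mm thick, its middle plane 11 mm above the handle's underside
- bar_tip (a point): Middle of the blade's end (x = 85, y = 0, z = 11 mm in the bar's frame); axes as the bar
- mat: Black rubber mat, 190 (x) x 100 (y) x 4 mm, fixed on the table; origin at the centre of its underside. The bar lies on it at the start
- bottle_open: Open orange-brown bottle without pump, 68 mm across, 156 mm high, standing loose; origin at the centre of its underside. To be left alone
- beaker: Grey steel beaker, 67 mm across, 78 mm high, standing loose; origin at the centre of its underside. To be left alone

How it is judged:
On the way:
1. the bar, in contact with the case or cover, has raised the cover by more than 0.3 rad (value of joint cover above 0.3 rad and contact force between bar and case above 0.3 N), for 0.1 s.
At the end, for the whole second after the job is handed in: The cover stands open more than 1.2 rad by itself; the bar lies at rest on the mat, released, its middle within 80 mm along and 50 mm across of the mat's centre and below 35 mm height; the open bottle and the beaker stand upright within 20 mm of where they were (value of joint cover above 1.2 rad and x of bar in the frame of mat between -0.08 and 0.08 m and y of bar in the frame of mat between -0.05 and 0.05 m and height (world z) of bar below 0.035 m and linear speed of bar below 0.02 m/s and distance of each of bottle_open, beaker from where it was at the start of the episode below 0.02 m and angle between each of bottle_open, beaker's own z axis and vertical below 0.2 rad); the robot touches nothing.
It fails at once if the fingers press on the case or its cover (more than 1 N) (contact force between the fingers and case above 1 N).
It fails at once if the bar is forced against the case or cover with more than 40 N (contact force between bar and case above 40 N).
It also fails if it takes over 58 s, if anything falls off the work surface, if the arm or the gripper's body presses on something with over 40 N, if the wrist force passes 120 N, or if a joint passes its speed limit or range.

## Working session

There is one attempt and no reset: what is moved stays moved. The work goes in short steps, Python scripts to look and compute and a tool call to move; the robot and the scene stay as the last step left them, time stands still between calls to the robot, and variables do not carry over. Pictures are saved under pics/ and viewed, at most 10 in all, crops included, and the job is handed in when it is done.

Besides the shell and the picture viewer there is one more tool, called after ">>>" as a command line: name --pt "numbers of a row" for each row, then --argument value for the rest. step_arm: Moves the arm, as the interface text tells. Its arguments: {"type":"object","properties":{"moves":{"type":"array","items":{"type":"array","items":{"type":"number"}}},"grip_force":{"type":"number"}},"required":["moves"]}

```bash
mkdir -p pics; python3 - <<'E'
from workcell import manip
import cv2,json,numpy as np
o=manip.get_obs(); print({k:np.round(v,3).tolist() for k,v in o.items()}, manip.grip_point_offset)
for n in("scene","top"):
    c=manip.camera(n); cv2.imwrite(f"pics/{n}0.png",c["image"])
    np.savez(n+".npz",**{k:np.array(c[k]) for k in("K","rvec","tvec")}); print(c["K"],c["rvec"],c["tvec"])
    cv2.imwrite(f"pics/{n}0b.png",cv2.resize(c["image"],(800,600),interpolation=cv2.INTER_CUBIC))
E
```

```text
{'clock': 0.0, 'joint_pos': [-1.334, 0.333, -0.065, 1.461, 0.022, 1.35, -0.089], 'joint_velocities': [0.002, -0.001, -0.002, 0.0, 0.001, -0.002, 0.002], 'tau': [0.0, -62.544, 0.05, -39.163, 0.016, 0.01, 0.0], 'position': [0.16, 0.604, 0.209], 'ee_rot': [0.13, 0.992, -0.001, -0.0], 'ft_force': [1.16, 0.794, 0.322], 'torque': [-0.048, 0.003, 0.025], 'grasp_force': 0.0, 'grip_width': 1.001} 0.0187
[[349.27638545   0.         249.00420013]
 [  0.         349.27638545 189.12394444]
 [  0.           0.           1.        ]] [ 2.35396753 -0.6114866   0.22755686] [-0.38649626  0.30903613  0.72835647]
[[386.61737646   0.         255.85987285]
 [  0.         386.61737646 187.54818912]
 [  0.           0.           1.        ]] [ 2.16582714 -2.05007305  0.20333049] [0.10773322 0.52168456 0.93608324]
```

View pics/scene0b.png

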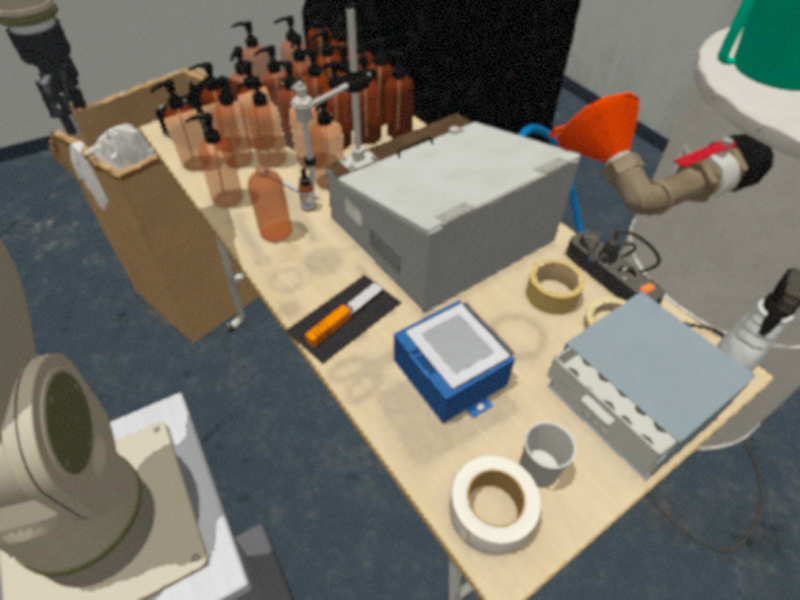

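View pics/top0b.png

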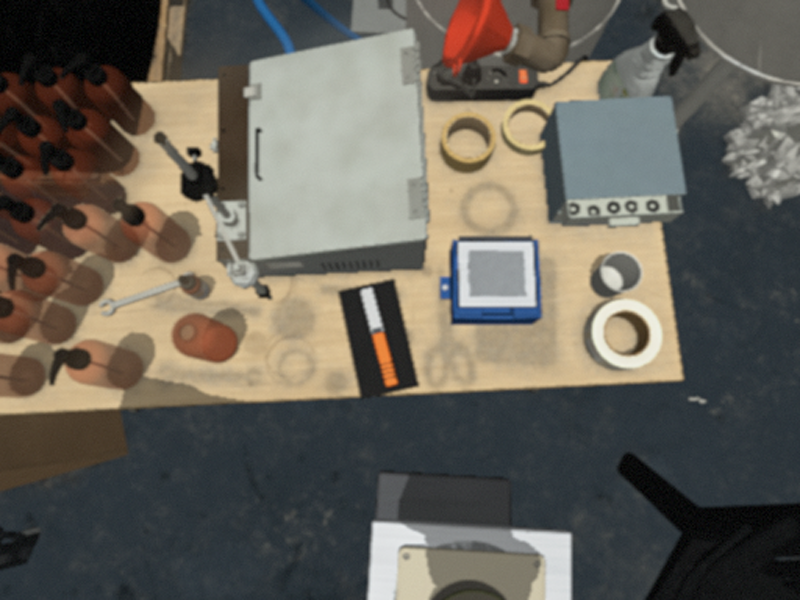

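```bash
python3 - <<'E'
import cv2
a=cv2.imread("pics/top0.png")[145:260,210:355]; cv2.imwrite("pics/topc.png",cv2.resize(a,None,fx=5,fy=5,interpolation=cv2.INTER_CUBIC))
a=cv2.imread("pics/scene0.png")[170:275,180:335]; cv2.imwrite("pics/scenec.png",cv2.resize(a,None,fx=5,fy=5,interpolation=cv2.INTER_CUBIC))
E
```

```text
(no output)
```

View pics/topc.png

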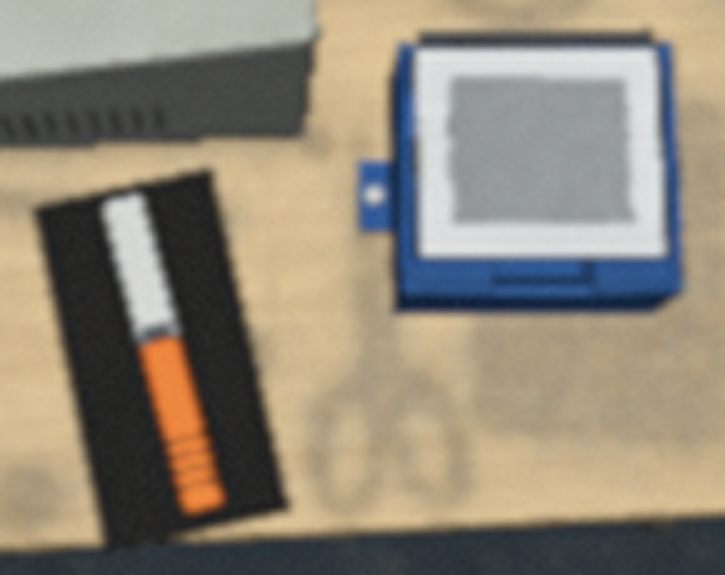

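View pics/scenec.png

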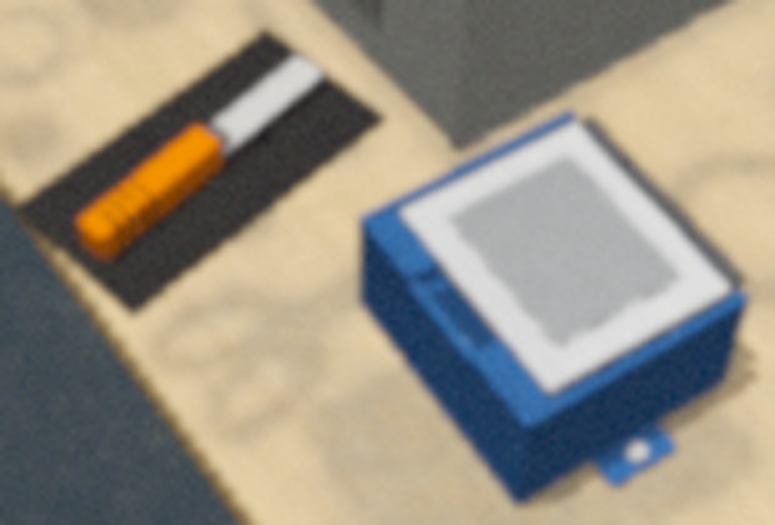

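```bash
cat > fit.py <<'E'
import numpy as np,cv2
from scipy.optimize import least_squares
C={n:np.load(n+".npz") for n in("top","scene")}; OFF={"top":(210,145),"scene":(180,170)}
def proj(n,P): c=C[n]; return cv2.projectPoints(np.array(P,float),c["rvec"],c["tvec"],c["K"],None)[0][:,0]
def fit(name,obs,z0,x0):
    def T(p,P):
        P=np.array(P,float)/1000; c,s=np.cos(p[2]),np.sin(p[2])
        return np.c_[p[0]+c*P[:,0]-s*P[:,1],p[1]+s*P[:,0]+c*P[:,1],P[:,2]+z0]
    def r(p):
        e=[]
        for n,d in obs.items():
            px=(np.array([q[0] for q in d])+.5)/5-.5+np.array(OFF[n])
            e.append(proj(n,T(p,[q[1] for q in d]))-px)
        return np.vstack(e).ravel()
    s=least_squares(r,x0,loss="soft_l1"); print(name,s.x.round(4),"\n",r(s.x).reshape(-1,2).round(1).tolist())
    return s.x
if __name__=="__main__":
    fit("case",{"top":[((400,45),(65,70,75)),((671,43),(65,-70,75)),((683,290),(-65,-70,75)),((398,294),(-65,70,75)),((418,258),(-47,61,75)),((668,258),(-47,-61,75))],
     "scene":[((363,222),(-65,70,75)),((527,425),(-65,-70,75)),((745,298),(65,-70,75)),((572,113),(65,70,75)),((402,210),(-47,61,75)),((552,393),(-47,-61,75)),((520,500),(-65,-70,0))]},0,[.6,-.1,0])
    fit("mat",{"top":[((37,208),(95,50,4)),((210,172),(95,-50,4)),((287,507),(-95,-50,4)),((107,547),(-95,50,4))],
     "scene":[((265,32),(95,50,4)),((380,118),(95,-50,4)),((135,312),(-95,-50,4)),((22,207),(-95,50,4))]},0,[.5,.1,.2])
    b=fit("bar",{"top":[((102,202),(85,10,12.5)),((144,192),(85,-10,12.5)),((138,343),(5,10,22)),((181,335),(5,-10,22)),((182,516),(-85,10,22)),((226,503),(-85,-10,22))],
     "scene":[((298,53),(85,10,12.5)),((327,73),(85,-10,12.5)),((222,147),(5,-10,22)),((190,122),(5,10,22)),((76,217),(-85,10,22)),((108,238),(-85,-10,22))]},.004,[.5,.1,.2])
E
python3 fit.py
```

```text
case [ 0.5437 -0.0191  0.0572] 
 [[0.1, -0.4], [0.9, -0.2], [1.1, 0.8], [1.6, 0.1], [1.0, 0.2], [0.1, 0.1], [-1.0, -2.4], [0.3, -0.6], [1.6, -1.2], [-0.1, -2.1], [-0.6, -0.6], [-0.6, -0.9], [-0.7, 0.9]]
mat [0.4462 0.169  0.2848] 
 [[-0.7, -0.0], [0.9, -1.1], [1.9, 1.0], [0.5, 1.8], [0.4, -2.0], [1.8, -1.3], [-0.3, -0.3], [-1.9, -0.8]]
bar [0.447  0.1671 0.3227] 
 [[0.9, 0.6], [-0.3, 0.6], [1.2, 0.6], [-0.0, 0.2], [1.4, -0.2], [0.1, 0.3], [0.4, -0.5], [-0.3, -1.1], [0.5, -2.1], [1.8, -0.9], [-0.1, -0.5], [-1.3, -0.6]]
```

```bash
cat > iou.py <<'E'
import numpy as np,cv2,itertools
from scipy.optimize import minimize
from fit import proj,C
S=8
def box(x0,x1,y0,y1,z0,z1): return np.array(list(itertools.product((x0,x1),(y0,y1),(z0,z1))),float)/1000
def poly(n,P,p):
    c,s=np.cos(p[2]),np.sin(p[2]); W=np.c_[p[0]+c*P[:,0]-s*P[:,1],p[1]+s*P[:,0]+c*P[:,1],P[:,2]]
    return cv2.convexHull(proj(n,W).astype(np.float32))
def mask(n,f,seed,hull=True):
    im=cv2.imread(f"pics/{n}0.png"); h=cv2.cvtColor(im,cv2.COLOR_BGR2HSV).astype(int)
    big=cv2.resize(f(h).astype(np.float32),None,fx=S,fy=S,interpolation=cv2.INTER_LINEAR)>.5
    nl,l=cv2.connectedComponents(big.astype(np.uint8)); k=l[int(seed[1]*S),int(seed[0]*S)]
    m=(l==k).astype(np.uint8)
    cs,_=cv2.findContours(m,0,2); q=cv2.convexHull(max(cs,key=cv2.contourArea)); o=np.zeros_like(m); cv2.fillConvexPoly(o,q,1); return o
def run(name,P,ms,x0):
    for cams in (["top"],["scene"],["top","scene"]):
        def cost(p):
            t=0
            for n in cams:
                o=np.zeros_like(ms[n]); cv2.fillConvexPoly(o,np.round(((poly(n,P,p)+.5)*S-.5)*16).astype(np.int32),1,shift=4)
                t-=(o&ms[n]).sum()/(o|ms[n]).sum()
            return t
        x0=np.array(x0); r=minimize(cost,x0,method="Nelder-Mead",options=dict(initial_simplex=[x0]+[x0+d for d in np.diag([.01,.01,.05])],xatol=1e-4,fatol=1e-5))
        print(name,cams,r.x.round(4),round(r.fun,3))
g=lambda u,v,n:((u+.5)/5-.5+{"top":210,"scene":180}[n],(v+.5)/5-.5+{"top":145,"scene":170}[n])
org=lambda h:(h[...,0]<22)&(h[...,1]>165)&(h[...,2]>120)
blk=lambda h:(h[...,2]<75)
wht=lambda h:(h[...,1]<70)&(h[...,2]>115)
blu=lambda h:(abs(h[...,0]-110)<15)&(h[...,1]>110)
if __name__=="__main__":
    run("handle",box(-85,5,-10,10,4,26),{n:mask(n,org,g(*s,n)) for n,s in(("top",(170,380)),("scene",(170,170)))},[.447,.167,.32])
    run("mat",box(-95,95,-50,50,0,4),{n:mask(n,blk,g(*s,n)) for n,s in(("top",(100,400)),("scene",(280,130)))},[.446,.169,.285])
    run("cover",box(-47,55,-61,61,75,75),{n:mask(n,wht,g(*s,n)) for n,s in(("top",(432,200)),("scene",(540,370)))},[.544,-.019,.057])
    run("case",box(-65,65,-70,70,0,75),{n:mask(n,blu,g(*s,n)) for n,s in(("top",(405,150)),("scene",(400,280)))},[.544,-.019,.057])
E
python3 iou.py
```

```text
handle ['top'] [0.447  0.1693 0.3347] -0.832
handle ['scene'] [0.4456 0.1685 0.3392] -0.929
handle ['top', 'scene'] [0.4466 0.1693 0.3446] -1.752
mat ['top'] [0.1312 0.2268 0.7392] -0.029
mat ['scene'] [0.4429 0.167  0.3228] -0.892
mat ['top', 'scene'] [0.4429 0.167  0.3228] -0.915
cover ['top'] [ 0.456  -0.0046  0.3953] -0.318
cover ['scene'] [ 0.4297 -0.2797  0.1899] -0.04
cover ['top', 'scene'] [ 0.4441 -0.0202  0.1242] -0.342
case ['top'] [ 0.5432 -0.0156  0.0575] -0.914
case ['scene'] [ 0.5364 -0.0327 -0.051 ] -0.697
case ['top', 'scene'] [ 0.5438 -0.0164  0.0764] -1.543
```

```bash
cat > ov.py <<'E'
import sys,cv2,numpy as np
from iou import *
def draw(im,n,x,y,F,P,p,col):
    P=np.array(P,float)/1000; c,s=np.cos(p[2]),np.sin(p[2]); W=np.c_[p[0]+c*P[:,0]-s*P[:,1],p[1]+s*P[:,0]+c*P[:,1],P[:,2]]
    q=(proj(n,W)-[x,y]+.5)*F-.5
    cv2.polylines(im,[np.round(q*16).astype(np.int32)],True,col,1,cv2.LINE_AA,4)
def ov(out,case,bar,mat,src="0"):
    t=[]
    for n,x,y,w,h,F in(("top",280,150,68,60,5.8),("scene",250,190,82,82,4.9),("top",214,176,62,82,3.6),("scene",180,172,82,68,4.9)):
        im=cv2.imread(f"pics/{n}{src}.png")[y:y+h,x:x+w]; im=cv2.resize(im,None,fx=F,fy=F,interpolation=cv2.INTER_CUBIC)
        a=(n,x,y,F)
        draw(im,*a,[(-65,70,75),(-65,-70,75),(65,-70,75),(65,70,75)],case,(0,255,255))
        draw(im,*a,[(-47,61,75),(-47,-61,75),(55,-61,75),(55,61,75)],case,(0,0,255))
        draw(im,*a,[(-65,70,75),(-65,-70,75),(-65,-70,0),(-65,70,0)],case,(0,255,0))
        draw(im,*a,[(-65,25,70),(-65,-25,70),(-59,-25,70),(-59,25,70)],case,(255,0,255))
        draw(im,*a,[(5,10,26),(5,-10,26),(-85,-10,26),(-85,10,26)],bar,(255,0,0))
        draw(im,*a,[(5,10,16.5),(5,-10,16.5),(85,-10,16.5),(85,10,16.5)],bar,(255,0,255))
        draw(im,*a,[(95,50,4),(95,-50,4),(-95,-50,4),(-95,50,4)],mat,(0,255,0))
        o=np.zeros((300,400,3),np.uint8); k=min(300/im.shape[0],400/im.shape[1]); im=cv2.resize(im,None,fx=k,fy=k); o[:im.shape[0],:im.shape[1]]=im; t.append(o)
    cv2.imwrite(out,np.vstack([np.hstack(t[:2]),np.hstack(t[2:])]))
E
python3 -c "
from ov import ov
ov('pics/ov1.png',[.5437,-.018,.058],[.447,.1685,.33],[.445,.168,.29])"
```

```text
(no output)
```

View pics/ov1.png

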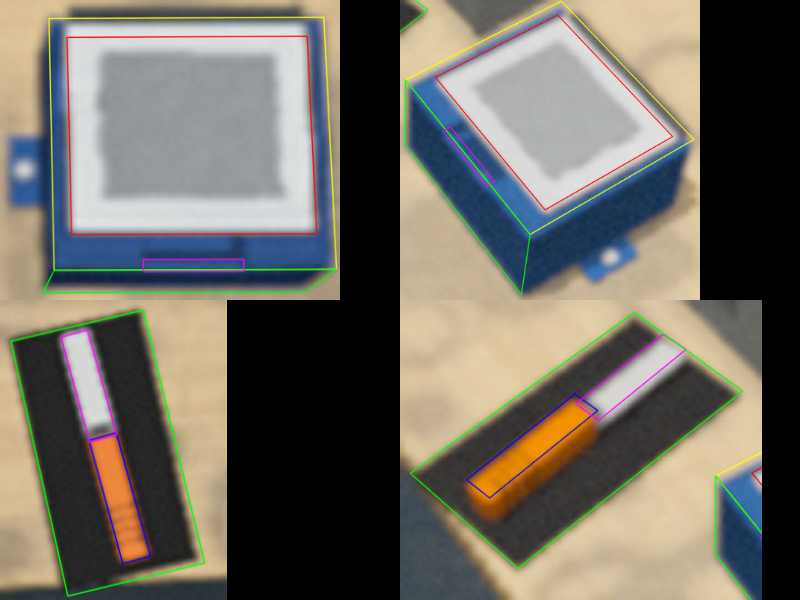

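```bash
cat > h.py <<'E'
import numpy as np
from scipy.spatial.transform import Rotation as R
from workcell import manip
CASE=np.array([.5437,-.018,.058]); BAR=np.array([.447,.1685,.33]); MAT=np.array([.445,.168,.29])
def st():
    o=manip.get_obs(); return np.array(o["position"]),R.from_quat(o["ee_rot"]),o
def toolR(yaw,lean): # tool y along heading+90deg; lean>0: fingers tip forward (body back toward robot)
    return R.from_euler("ZY",[yaw,-lean])*R.from_matrix(np.array([[-1,0,0],[0,1,0],[0,0,-1.]]))
def delta(p,Rt,p0,R0): return np.r_[(p-p0)*1000,(Rt*R0.inv()).as_rotvec()]
def show(l,d): print(l,d[:3].round(1),d[3:].round(3))
E
python3 - <<'E'
from h import *
p,r,o=st(); print(r.as_matrix().round(3))
g=BAR[:2]-.014*np.array([np.cos(.33),np.sin(.33)]); 
Rt=toolR(.33,np.radians(15)); print(Rt.as_matrix().round(3))
zt=Rt.apply([0,0,1])
# grip axis crosses handle top region at g at z=.018
t=np.r_[g,.018]; tcp=t+zt*((.018-.009)/-zt[2])
print(tcp); show("grasp",delta(tcp,Rt,p,r)); show("above",delta(tcp-zt*.1,Rt,p,r))
E
```

```text
[[-0.966  0.257 -0.   ]
 [ 0.257  0.966 -0.001]
 [-0.    -0.001 -1.   ]]
[[-0.914 -0.324  0.245]
 [-0.313  0.946  0.084]
 [-0.259  0.    -0.966]]
[0.43603683 0.16474484 0.009     ]
grasp [ 275.5 -438.9 -200.3] [ 0.011 -0.265  0.587]
above [ 251.  -447.3 -103.7] [ 0.011 -0.265  0.587]
```

>>> step_arm --pt "0 25 -40 10 0 0 0.05" --pt "0 50 -85 10 0 -0.05 0.12" --pt "0 75 -130 10 0 -0.08 0.2" --pt "0 100 -175 5 0 -0.12 0.3" --pt "0 125 -220 0 0 -0.15 0.38" --pt "0 150 -265 0 0 -0.18 0.45" --pt "0 175 -310 -5 0 -0.2 0.5" --pt "0 200 -355 -10 0 -0.23 0.55" --pt "0 225 -400 -20 0.01 -0.265 0.587" --pt "0 240 -440 -40 0.011 -0.265 0.587"

```text
clock: 1.1
position: [0.3977, 0.1711, 0.1743]
ee_rot: [-0.164, 0.978, 0.023, 0.13]
ft_force: [1.6, -0.2, 1.1]
grip_width: 1.002
grasp_force: 0.0
```

```bash
python3 - <<'E'
from h import *
p,r,o=st(); Rt=toolR(.33,np.radians(15)); show("g",delta(np.array([.436,.1647,.009]),Rt,p,r)); print(o["joint_pos"],o["clock"])
import cv2
for n in("scene","top"): cv2.imwrite(f"pics/{n}1.png",manip.camera(n)["image"])
E
```

```text
g [  38.3   -6.4 -165.3] [-0.004  0.002 -0.002]
[-0.95358631 -0.33931386  0.32735     2.21222609  0.21524144  1.00569535
  1.17924954] 1.1
```

>>> step_arm --pt "0 6 0 -25 0 0 0" --pt "0 12 0 -50 0 0 0" --pt "0 18 0 -75 0 0 0" --pt "0 23 0 -95 0 0 0" --pt "0 25 0 -105 0 0 0" --pt "0 25 0 -105 0 0 0"

```text
clock: 1.8
position: [0.4211, 0.1726, 0.0678]
ee_rot: [-0.163, 0.978, 0.022, 0.127]
ft_force: [-0.4, 0.6, 0.4]
grip_width: 1.002
grasp_force: 0.0
```

```bash
python3 - <<'E'
from h import *
p,r,o=st(); Rt=toolR(.33,np.radians(15)); show("g",delta(np.array([.436,.1647,.009]),Rt,p,r)); print(o["joint_pos"],o["clock"])
E
```

```text
g [ 14.9  -7.9 -58.8] [ 0.    -0.003 -0.001]
[-0.96791126 -0.12516822  0.42298789  2.29933906  0.16059491  0.70858792
  1.25129771] 1.8
```

>>> step_arm --pt "0 5 -6 -15 0 0 0" --pt "0 10 -8 -30 0 0 0" --pt "0 13 -8 -45 0 0 0" --pt "0 15 -8 -55 0 0 0" --pt "0 15 -8 -59 0 0 0" --pt "0 15 -8 -59 0 0 0" --pt "0 15 -8 -59 0 0 0"

```text
clock: 2.5
position: [0.437, 0.1653, 0.0105]
ee_rot: [-0.163, 0.978, 0.023, 0.129]
ft_force: [-0.1, -1.5, -0.2]
grip_width: 0.999
grasp_force: 0.0
```

```bash
python3 - <<'E'
from h import *
import cv2
p,r,o=st(); Rt=toolR(.33,np.radians(15)); show("g",delta(np.array([.436,.1647,.009]),Rt,p,r)); print(o["joint_pos"],o["clock"],o["ft_force"])
a=manip.camera("top")["image"][150:260,205:290]; b=manip.camera("scene")["image"][150:260,160:280]
cv2.imwrite("pics/g1.png",np.hstack([cv2.resize(x,None,fx=3.8,fy=3.8,interpolation=cv2.INTER_CUBIC) for x in(a,b)]))
E
```

```text
g [-1.  -0.6 -1.5] [-0.002 -0.001 -0.001]
[-0.95888398  0.030198    0.47955649  2.32370452  0.04518635  0.53215414
  1.38425857] 2.5 [-0.12386532 -1.50506701 -0.22542362]
```

View pics/g1.png

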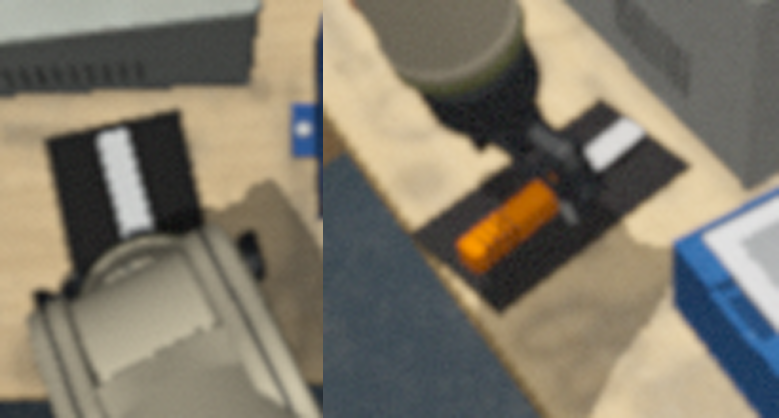

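>>> step_arm --grip_force 110 --pt "0 -4 -1 -1 0 0 0" --pt "0.4 -4 -1 -1 0 0 0" --pt "0.9 -4 -1 -1 0 0 0" --pt "1 -4 -1 -1 0 0 0" --pt "1 -4 -1 -1 0 0 0" --pt "1 -4 -1 -1 0 0 0" --pt "1 -4 -1 -1 0 0 0" --pt "1 -4 -1 -1 0 0 0"

```text
clock: 3.4
position: [0.4329, 0.1639, 0.0089]
ee_rot: [-0.163, 0.978, 0.022, 0.128]
ft_force: [-0.3, 0.1, 0.3]
grip_width: -0.001
grasp_force: 0.0
```

```bash
python3 - <<'E'
from h import *
import cv2
a=manip.camera("top")["image"][150:260,205:290]; b=manip.camera("scene")["image"][150:260,160:280]
cv2.imwrite("pics/g2.png",np.hstack([cv2.resize(x,None,fx=3.8,fy=3.8,interpolation=cv2.INTER_CUBIC) for x in(a,b)]))
E
```

```text
(no output)
```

View pics/g2.png

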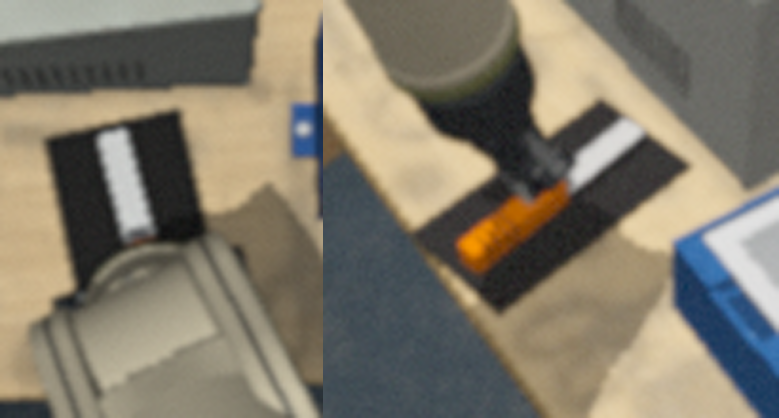

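```bash
python3 - <<'E'
from h import *
from fit import proj
p,r,o=st(); print(p,o["grip_width"],o["grasp_force"],o["ft_force"],o["clock"])
z=r.apply([0,0,1])
for n,off,x0 in(("scene",(160,150),323),("top",(205,150),0)):
    q=(proj(n,[p,p-z*.019,p-z*.05,[*(BAR[:2]-.018*np.array([.946,.324])),.026],[*(BAR[:2]+.005*np.array([.946,.324])),.026]])-off+.5)*3.8+[x0,0]; print(n,q.round(0).tolist())
E
```

```text
[0.43287632 0.16393461 0.0088764 ] 0.0031449268512654576 0.0 [ 0.34557792 -0.57806655  0.20852109] 3.5
scene [[541.0, 203.0], [534.0, 190.0], [523.0, 169.0], [536.0, 190.0], [559.0, 172.0]]
top [[149.0, 272.0], [150.0, 275.0], [152.0, 282.0], [150.0, 273.0], [141.0, 241.0]]
```

```bash
python3 - <<'E'
from h import *
import cv2
b=manip.camera("scene")["image"]
cv2.imwrite("pics/scene2.png",b); cv2.imwrite("pics/g3.png",cv2.resize(b[172:227,190:260],None,fx=10,fy=10,interpolation=cv2.INTER_CUBIC))
o=manip.get_obs(); print(o["grip_width"],o["grasp_force"])
E
```

```text
-0.0025113072633626853 0.0
```

View pics/g3.png

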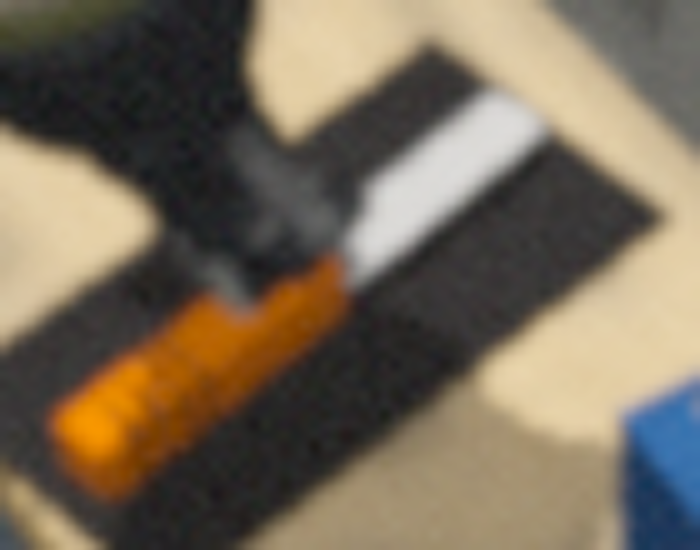

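>>> step_arm --pt "1 0 0 -1 0 0 0" --pt "1 0 0 -2 0 0 0" --pt "1 0 0 -2 0 0 0"

```text
clock: 3.85
position: [0.433, 0.1641, 0.0072]
ee_rot: [-0.163, 0.978, 0.022, 0.128]
ft_force: [-3.4, -2.1, 10.3]
grip_width: -0.001
grasp_force: 5.3
```

>>> step_arm --pt "1 0 0 20 0 0 0" --pt "1 0 0 40 0 0 0" --pt "1 6 -17 40 0 0 0" --pt "1 11 -33 40 0 0 0" --pt "1 11 -33 25 0 0 0" --pt "1 11 -33 10 0 0 0" --pt "1 11 -33 4 0 0 0" --pt "1 11 -33 4 0 0 0"

```text
clock: 4.65
position: [0.4432, 0.1306, 0.0101]
ee_rot: [-0.163, 0.978, 0.022, 0.128]
ft_force: [-0.3, 0.8, 0.6]
grip_width: -0.001
grasp_force: 0.0
```

>>> step_arm --pt "1 0 0 -1 0 0 0" --pt "1 0 0 -2 0 0 0" --pt "1 0 0 -3 0 0 0" --pt "1 0 0 -3 0 0 0"

```text
clock: 5.05
position: [0.4439, 0.131, 0.008]
ee_rot: [-0.163, 0.978, 0.022, 0.129]
ft_force: [0.2, 0.2, 0.7]
grip_width: -0.001
grasp_force: 0.0
```

>>> step_arm --pt "1 0 0 -1 0 0 0" --pt "1 0 0 -2 0 0 0" --pt "1 0 0 -2 0 0 0"

```text
clock: 5.35
position: [0.4438, 0.1309, 0.0058]
ee_rot: [-0.163, 0.978, 0.022, 0.128]
ft_force: [0.3, 0.1, 0.9]
grip_width: -0.002
grasp_force: 0.0
```

>>> step_arm --pt "1 0 0 -2 0 0 0" --pt "1 0 0 -4 0 0 0" --pt "1 0 0 -5 0 0 0" --pt "1 0 0 -5 0 0 0"

```text
clock: 5.75
position: [0.4437, 0.1308, 0.0006]
ee_rot: [-0.163, 0.978, 0.022, 0.128]
ft_force: [0.5, -0.4, 0.5]
grip_width: -0.004
grasp_force: 0.0
```

```bash
python3 - <<'E'
from h import *
import cv2
from fit import proj
p,r,o=st(); print(p,o["ft_force"]); z=r.apply([0,0,1])
b=manip.camera("scene")["image"]; im=cv2.resize(b[165:235,180:270],None,fx=8,fy=8,interpolation=cv2.INTER_CUBIC)
for k,c in((0,(0,0,255)),(.0187,(0,255,0)),(.05,(255,0,255))):
    q=(proj("scene",[p-z*k])[0]-[180,165]+.5)*8; print(q); cv2.circle(im,tuple(int(v) for v in q),4,c,-1)
cv2.imwrite("pics/g4.png",im)
E
```

```text
[0.44368158 0.1308224  0.00062124] [ 0.45176042 -0.35275413  0.49259263]
[372.00688606 376.00189966]
[359.07325981 351.30541273]
[336.40354417 308.01806819]
```

View pics/g4.png

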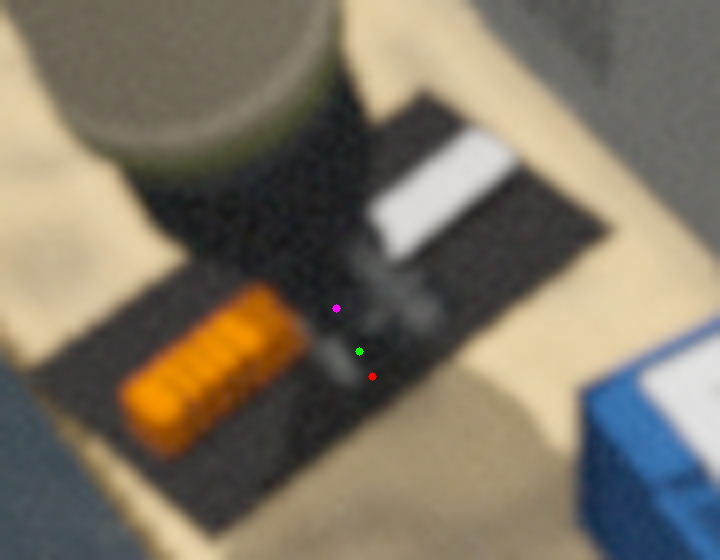

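>>> step_arm --pt "1 0 0 -3 0 0 0" --pt "1 0 0 -5 0 0 0" --pt "1 0 0 -5 0 0 0"

```text
clock: 6.1
position: [0.4436, 0.1308, -0.0045]
ee_rot: [-0.163, 0.978, 0.022, 0.128]
ft_force: [0.3, 0.5, 0.6]
grip_width: 0.005
grasp_force: 0.0
```

>>> step_arm --pt "1 0 0 -3 0 0 0" --pt "1 0 0 -5 0 0 0" --pt "1 0 0 -5 0 0 0"

```text
clock: 6.4
position: [0.4436, 0.1308, -0.0095]
ee_rot: [-0.163, 0.978, 0.022, 0.128]
ft_force: [-0.4, -0.1, -0.1]
grip_width: -0.0
grasp_force: 0.0
```

>>> step_arm --pt "1 0 0 -2 0 0 0" --pt "1 0 0 -3 0 0 0" --pt "1 0 0 -3 0 0 0"

```text
clock: 6.7
position: [0.4438, 0.1309, -0.0123]
ee_rot: [-0.163, 0.978, 0.022, 0.128]
ft_force: [-0.5, -0.5, -0.1]
grip_width: 0.004
grasp_force: 0.0
```

>>> step_arm --pt "1 0 0 -1 0 0 0" --pt "1 0 0 -2 0 0 0" --pt "1 0 0 -2 0 0 0"

```text
clock: 7.0
position: [0.4438, 0.1309, -0.0142]
ee_rot: [-0.163, 0.978, 0.022, 0.128]
ft_force: [-0.8, -0.5, 0.1]
grip_width: 0.003
grasp_force: 0.0
```

>>> step_arm --pt "1 0 0 -1 0 0 0" --pt "1 0 0 -2 0 0 0" --pt "1 0 0 -2 0 0 0"

```text
clock: 7.3
position: [0.4441, 0.131, -0.0152]
ee_rot: [-0.163, 0.978, 0.023, 0.128]
ft_force: [-14.0, -6.4, 32.1]
grip_width: -0.001
grasp_force: 16.1
```

>>> step_arm --pt "0.8 0 0 25 0 0 0" --pt "0.3 0 0 50 0 0 0" --pt "0 0 10 60 0 0 0" --pt "0 -2 22 60 0 0 0" --pt "0 -4 35 60 0 0 0" --pt "0 -4 35 60 0 0 0" --pt "0 -4 35 40 0 0 0" --pt "0 -4 35 20 0 0 0" --pt "0 -4 35 4 0 0 0" --pt "0 -4 35 3 0 0 0"

```text
clock: 8.3
position: [0.4386, 0.1643, -0.015]
ee_rot: [-0.163, 0.978, 0.021, 0.127]
ft_force: [-0.2, 0.2, -0.1]
grip_width: 1.001
grasp_force: 0.0
```

>>> step_arm --grip_force 60 --pt "0.3 0 0 0 0 0 0" --pt "0.6 0 0 0 0 0 0" --pt "0.8 0 0 0 0 0 0" --pt "1 0 0 0 0 0 0" --pt "1 0 0 0 0 0 0" --pt "1 0 0 0 0 0 0"

```text
clock: 8.9
position: [0.4402, 0.1662, -0.0124]
ee_rot: [-0.163, 0.978, 0.023, 0.129]
ft_force: [-4.6, -2.1, 10.2]
grip_width: 0.217
grasp_force: 58.4
```

>>> step_arm --grip_force 115 --pt "1 0 0 2 0 0 0" --pt "1 0 0 4 0 0 0" --pt "1 0 0 10 0 0 0" --pt "1 0 0 30 0 0 0" --pt "1 5 -10 60 0 0 0" --pt "1 10 -20 90 0 0 0" --pt "1 10 -30 120 0 0 0" --pt "1 10 -30 140 0 0 0" --pt "1 10 -30 140 0 0 0" --pt "1 10 -30 140 0 0 0"

```text
clock: 9.9
position: [0.4497, 0.136, 0.1268]
ee_rot: [-0.163, 0.978, 0.023, 0.129]
ft_force: [-0.1, 0.4, -2.3]
grip_width: 0.198
grasp_force: 112.7
```

```bash
python3 - <<'E'
from h import *
import cv2
from fit import proj
p,r,o=st(); z=r.apply([0,0,1]); print(p,o["ft_force"],o["grip_width"],o["joint_pos"])
out=[]
# predicted bar pose: rigidly as at grasp: tcp (.4402,.1662,-.0124) bar at BAR, z=.004
R0=toolR(.33,np.radians(15)); p0=np.array([.4402,.1662,-.0124])
RB=r*R0.inv()*R.from_euler("z",.33); 
pb=p+(r*R0.inv()).apply(np.array([BAR[0],BAR[1],.004])-p0)
print(pb,RB.as_euler("ZYX"))
for n in("top","scene"):
    b=manip.camera(n)["image"]; cv2.imwrite(f"pics/{n}3.png",b)
    P=np.array([(85,10,12.5),(85,-10,12.5),(5,-10,12.5),(5,10,12.5)])/1000; Q=np.array([(5,10,22),(5,-10,22),(-85,-10,22),(-85,10,22)])/1000
    q=[proj(n,pb+RB.apply(A)) for A in(P,Q)]; c=np.vstack(q).mean(0).astype(int); x,y=c-[38,30]; F=5
    im=cv2.resize(b[y-15:y+65,x-2:x+78],None,fx=F,fy=F,interpolation=cv2.INTER_CUBIC)
    for A,col in zip(q,((255,0,255),(255,255,0))): cv2.polylines(im,[np.round((A-[x-2,y-15]+.5)*F*16).astype(np.int32)],True,col,1,cv2.LINE_AA,4)
    out.append(im)
cv2.imwrite("pics/g5.png",np.hstack(out))
E
```

```text
[0.44972306 0.13595796 0.12683586] [-0.08552623  0.42083841 -2.34797395] 0.1981101204891338 [-0.96105195 -0.20464819  0.51334198  2.20925318  0.1685978   0.85615716
  1.36349782]
[0.45653169 0.13823176 0.14323593] [ 3.30878392e-01 -2.30833802e-05  2.06619283e-03]
```

View pics/g5.png

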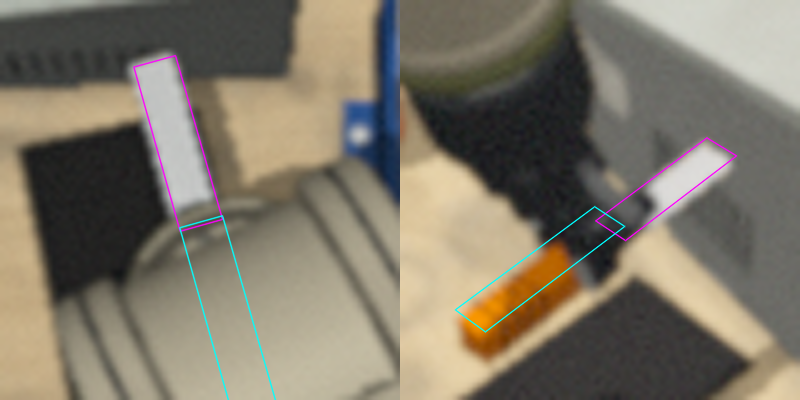

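```bash
cat >> h.py <<'E'
R0=toolR(.33,np.radians(15)); P0=np.array([.4402,.1662,-.0124]); B0=np.array([BAR[0],BAR[1],.004]); RB0=R.from_euler("z",.31)
tR=R0.inv()*RB0; tp=R0.inv().apply(B0-P0)      # bar in tool
def barpose(p,r): return p+r.apply(tp), r*tR
def tool_for_tip(tip_case_mm,phi): # phi nose up rad
    Rc=R.from_euler("z",CASE[2]); tip=np.r_[CASE[:2],0]+Rc.apply(np.array(tip_case_mm)/1000)
    RB=Rc*R.from_euler("y",-phi); pb=tip-RB.apply([.085,0,.011]); r=RB*tR.inv(); return pb-r.apply(tp),r
def tip_now():
    p,r,o=st(); b,rb=barpose(p,r); t=b+rb.apply([.085,0,.011]); Rc=R.from_euler("z",CASE[2])
    e=(Rc.inv()*rb).as_euler("ZYX"); return (Rc.inv().apply(t-np.r_[CASE[:2],0])*1000).round(1), (np.degrees(e)*[1,-1,1]).round(1)
def tipline(s,phi,off=3.0): # midplane off mm above notch edge (perp), s mm past it
    return [-59+s*np.cos(phi)-off*np.sin(phi),0,70+s*np.sin(phi)+off*np.cos(phi)]
def plan(seq):
    p,r,o=st(); print("tip now",*tip_now(),"F",np.round(o["ft_force"],1),"J",np.round(o["joint_pos"],2))
    for t,ph in seq:
        q,rr=tool_for_tip(t,ph); d=delta(q,rr,p,r); print(np.round(t,0),round(np.degrees(ph)),d[:3].round(1),d[3:].round(3),"tcp",q.round(3))
E
python3 - <<'E'
from h import *
f=np.radians(-48)
plan([(tipline(-35,f),f),(tipline(-20,f),f),(tipline(30,f),f)])
E
```

```text
tip now [  3.7 182.1 152.9] [14.5 -0.1  0.1] F [ 0.2  0.3 -1.7] J [-0.96 -0.2   0.51  2.21  0.17  0.86  1.36]
[-80.   0.  98.] -48 [ -67.4 -163.2   22.4] [-0.155  0.823 -0.238] tcp [ 0.382 -0.028  0.148]
[-70.   0.  87.] -48 [ -57.3 -162.6   11.3] [-0.155  0.823 -0.238] tcp [ 0.392 -0.027  0.137]
[-37.   0.  50.] -48 [ -23.9 -160.7  -25.9] [-0.155  0.823 -0.238] tcp [ 0.425 -0.025  0.1  ]
```

>>> step_arm --pt "1 -10 -10 20 -0.02 0.1 -0.03" --pt "1 -20 -25 40 -0.04 0.2 -0.06" --pt "1 -30 -45 50 -0.06 0.3 -0.09" --pt "1 -40 -65 50 -0.08 0.41 -0.12" --pt "1 -50 -90 50 -0.1 0.52 -0.15" --pt "1 -60 -115 45 -0.12 0.63 -0.18" --pt "1 -67 -140 40 -0.14 0.74 -0.21" --pt "1 -67 -163 30 -0.155 0.823 -0.238" --pt "1 -67 -163 22 -0.155 0.823 -0.238" --pt "1 -67 -163 22 -0.155 0.823 -0.238"

```text
clock: 11.0
position: [0.382, -0.0273, 0.147]
ee_rot: [-0.035, 0.958, -0.004, -0.285]
ft_force: [-0.5, -0.1, -1.2]
grip_width: 0.205
grasp_force: 112.9
```

```bash
cat > chk.py <<'E'
from h import *
import cv2,sys
from fit import proj
from scipy.optimize import minimize
# fit visible blade: bright low-sat mask near prediction, compare centroid & direction with predicted blade quad
p,r,o=st(); b,rb=barpose(p,r)
P=b+rb.apply(np.array([(85,10,12.5),(85,-10,12.5),(5,-10,12.5),(5,10,12.5)])/1000); H=b+rb.apply(np.array([(-85,10,22),(-85,-10,22),(-85,-10,0),(-85,10,0)])/1000)
for n in("top","scene"):
    im=manip.camera(n)["image"]; cv2.imwrite(f"pics/{n}_{sys.argv[1]}.png",im); h=cv2.cvtColor(im,cv2.COLOR_BGR2HSV).astype(int)
    q=proj(n,P); print(n,"pred blade",q.round(1).tolist(),"butt",proj(n,H).round(1).tolist())
    near=np.zeros(im.shape[:2],np.uint8); cv2.fillConvexPoly(near,cv2.convexHull(q.astype(np.int32)),1); near=cv2.dilate(near,np.ones((9,9)))
    m=((h[...,1]<45)&(h[...,2]>125)&(near>0)).astype(np.uint8); N,l,s,c=cv2.connectedComponentsWithStats(m)
    for k in np.argsort(-s[1:,4])[:2]+1: 
        ys,xs=np.where(l==k); print(" blade comp",s[k].tolist(),cv2.boxPoints(cv2.minAreaRect(np.c_[xs,ys].astype(np.float32))).round(1).tolist())
    m=((h[...,0]<22)&(h[...,1]>150)&(h[...,2]>110)).astype(np.uint8); m[:,:int(q[:,0].min())-60]=0; N,l,s,c=cv2.connectedComponentsWithStats(m); 
    d=np.hypot(*(c[1:]-proj(n,[b])[0]).T); k=1+np.argmin(np.where(s[1:,4]>15,d,1e9)); ys,xs=np.where(l==k); print(" orange",s[k].tolist(),cv2.boxPoints(cv2.minAreaRect(np.c_[xs,ys].astype(np.float32))).round(1).tolist())
E
python3 chk.py a; python3 - <<'E'
from h import *
f=np.radians(-48)
plan([(tipline(-20,f),f),(tipline(0,f),f)])
E
```

```text
top pred blade [[316.1, 207.6], [324.4, 207.6], [329.7, 227.2], [320.7, 227.2]] butt [[327.3, 249.7], [337.2, 249.7], [336.1, 258.1], [326.3, 258.1]]
 blade comp [312, 203, 22, 29, 323] [[310.6000061035156, 203.3000030517578], [329.70001220703125, 200.60000610351562], [334.0, 230.89999389648438], [314.8999938964844, 233.60000610351562]]
 blade comp [332, 228, 2, 2, 3] [[332.0, 229.0], [333.0, 228.0], [333.5, 228.5], [332.5, 229.5]]
 orange [332, 45, 6, 8, 40] [[332.0, 45.0], [337.0, 45.0], [337.0, 52.0], [332.0, 52.0]]
scene pred blade [[260.1, 225.4], [265.0, 231.6], [244.5, 226.6], [239.4, 220.0]] butt [[214.5, 209.1], [219.6, 216.2], [212.5, 224.7], [207.5, 217.5]]
 blade comp [247, 223, 16, 11, 72] [[246.39999389648438, 227.89999389648438], [251.0, 221.0], [262.79998779296875, 228.8000030517578], [258.20001220703125, 235.8000030517578]]
 blade comp [237, 224, 1, 2, 2] [[237.0, 225.0], [237.0, 225.0], [237.0, 224.0], [237.0, 224.0]]
 orange [209, 211, 30, 17, 345] [[207.60000610351562, 223.60000610351562], [211.10000610351562, 209.5], [238.60000610351562, 216.39999389648438], [235.10000610351562, 230.5]]
tip now [-79.    1.1  98.9] [  0.  -47.8   0. ] F [ 0.7  0.3 -0.4] J [-0.68  0.41  0.79  1.76 -0.19  1.66  1.83]
[-70.   0.  87.] -48 [  9.1  -0.6 -11.8] [-0.     0.003 -0.   ] tcp [ 0.392 -0.027  0.137]
[-57.   0.  72.] -48 [ 22.4   0.2 -26.7] [-0.     0.003 -0.   ] tcp [ 0.405 -0.026  0.122]
```

```bash
cat > asc.py <<'E'
import cv2,sys,numpy as np
f,x0,x1,y0,y1=sys.argv[1],*map(int,sys.argv[2:6])
im=cv2.imread(f); h=cv2.cvtColor(im,cv2.COLOR_BGR2HSV).astype(int)
print("x from",x0)
for y in range(y0,y1):
    s=""
    for x in range(x0,x1):
        H,S,V=h[y,x]
        s+= "O" if H<22 and S>150 and V>110 else "b" if 95<H<130 and S>90 else "#" if V<70 else "W" if S<45 and V>140 else "." if 10<H<30 and S>45 and V>120 else "w" if S<60 else "-"
    print(y,s)
E
python3 asc.py pics/scene_a.png 200 300 204 245; python3 asc.py pics/top_a.png 300 350 196 262
```

```text
x from 200
204 ##############################################################-.....wwwwwwwWWWWWWWWWWWWWWWWWWWWWWWWW
205 ############################################---###############......wwwwwwwWWWWWWWWWWWWWWWWWWWWWWWWW
206 ###########################################-...-#############w.....wwwwwwwwWWWWWWWWWWWWWWWWWWWWwwwWW
207 ##################################www#####w....-#############wWWWwwwwwwwwwwWWWWWWWWWWWWWWWWwwwwwwwwW
208 ##################################wwww####w....-###########bbb--wwwwwwwwwwwwwWWWWWWWWWWWwwwwwwwwwwww
209 #################################wwww######...-###########bbbbb-wwwww##wwwwwwwwwWWWWwwwwwwwwwwwwwwww
210 ##############----w##############www######-...-##########bbbbb-www#######wwwwwwwwwwwwwwwwwwwwwwwwwww
211 #############--OOO----##########wwww######-..-###########bbb--www#########wwww#wwwwwwwwwwwwwwwwwwwww
212 ############--OOOOOOO-----#####wwww######-...w###########bbb-www##########www##wwwwwwwwwwwwwwwwwwwww
213 ###########w-OOOOOOOOOOOO-----wwwww#####-...-############bbbw#################wwwwwwwwwwwwwwwwwwwwww
214 ###########-OOOOOOOOOOOOOOOOOO--ww#
[... 6156 characters left out ...]
WWWw.WWwW.WWWWWWWw.WWWWwWw.wWW.wWwwwWWwW
250 wwww.wwW.W..WWWw.WWwWWWW..wWwwWWWwww.www..W.WwWWWW
251 www.wwwwwW.WWWWWwWWWWww..WWWWWwWWww..wwW.wWWWWwWWw
252 ..ww..wWWwWw.W.wwWW.wwW.wWWw.WWW.W..wwWWw.WWwWWWWW
253 ww.ww.W.WWwwW.WWwWWWWWWwWWwwwWwwWwW.W.WwwwW.wwWwwW
254 ww.ww.wwwWwWWWWWWWWwWwwWWWWWw.ww..wW..W.WWW..WWW.w
255 ww.wwWwWWWwwWWWwwW.WwwWwWWWWWWWWW....W.w.w.WWww.wW
256 .w.ww..WWWWWw.WWWWWWWwWWwWWWwwWWw..W..W...WWWWwwWW
257 wwwwwW.WwWWwWWW..WWWw.wWWWWwwWwwWW.W.wwWWWwwWwWWwW
258 w.w.Ww..w.WwwWWWW.wWWwWW.wWwWWWWwW..W...W.wWWww.wW
259 wwwwwWW.WWWWw.W.WW.wWWWW.wWWWWWWWw..wW...w.wWwWWWW
260 wwwwwW.WWwWWWwWWWwWWwwwWWWWWwWwwWwwwW..w..WWWwwWWW
261 www..WWWWWwWWWWW.WWW.wWwwwwwwWWwW.Ww.WwW.WwWwWWwWw
```

>>> step_arm --pt "1 9 -1 -12 0 0 0" --pt "1 14 0 -17 0 0 0" --pt "1 19 0 -22 0 0 0" --pt "1 22 0 -26 0 0 0" --pt "1 22 0 -26 0 0 0"

```text
clock: 11.6
position: [0.405, -0.0269, 0.1228]
ee_rot: [-0.036, 0.958, -0.003, -0.283]
ft_force: [0.1, -0.1, -0.1]
grip_width: 0.21
grasp_force: 112.9
```

```bash
python3 - <<'E'
from h import *
f=np.radians(-48)
plan([(tipline(10,f),f),(tipline(20,f),f),(tipline(32,f),f)])
E
```

```text
tip now [-56.9  -0.7  72.7] [ -0.  -47.9  -0. ] F [ 0.1 -0.1 -0.1] J [-0.64  0.5   0.77  1.72 -0.23  1.63  1.86]
[-50.   0.  65.] -48 [ 6.9  1.1 -8. ] [0.    0.002 0.   ] tcp [ 0.412 -0.026  0.115]
[-43.   0.  57.] -48 [ 13.5   1.5 -15.4] [0.    0.002 0.   ] tcp [ 0.418 -0.025  0.107]
[-35.   0.  48.] -48 [ 21.5   1.9 -24.4] [0.    0.002 0.   ] tcp [ 0.427 -0.025  0.098]
```

>>> step_arm --pt "1 2 0 -2 0 0 0" --pt "1 4 1 -5 0 0 0" --pt "1 7 1 -8 0 0 0" --pt "1 7 1 -8 0 0 0"

```text
clock: 12.0
position: [0.412, -0.026, 0.1145]
ee_rot: [-0.036, 0.958, -0.003, -0.283]
ft_force: [-0.4, -0.6, -1.9]
grip_width: 0.2
grasp_force: 112.9
```

>>> step_arm --pt "1 2 0 -2 0 0 0" --pt "1 4 0 -4 0 0 0" --pt "1 6.5 0.5 -7.5 0 0 0" --pt "1 6.5 0.5 -7.5 0 0 0"

```text
clock: 12.4
position: [0.4184, -0.0254, 0.1069]
ee_rot: [-0.036, 0.958, -0.003, -0.283]
ft_force: [0.2, 0.1, -0.4]
grip_width: 0.204
grasp_force: 112.9
```

>>> step_arm --pt "1 2 0 -2 0 0 0" --pt "1 4 0 -4.5 0 0 0" --pt "1 6 0 -7 0 0 0" --pt "1 8 0 -9 0 0 0" --pt "1 8 0 -9 0 0 0"

```text
clock: 12.9
position: [0.4264, -0.0256, 0.0981]
ee_rot: [-0.036, 0.958, -0.003, -0.283]
ft_force: [-0.1, -0.0, -1.7]
grip_width: 0.202
grasp_force: 112.9
```

```bash
python3 - <<'E'
from h import *
plan([(tipline(32,f,2.5),f) for f in np.radians([-40,-30,-20,-12,-5,2,8])])
E
```

```text
tip now [-35.4  -0.7  48. ] [ -0.1 -47.9  -0. ] F [-0.1 -0.  -1.7] J [-0.61  0.58  0.74  1.68 -0.26  1.61  1.88]
[-33.   0.  51.] -40 [-3.6  0.5 -8.5] [ 0.008 -0.138  0.001] tcp [ 0.423 -0.025  0.09 ]
[-30.   0.  56.] -30 [ -6.1   0.3 -19.5] [ 0.018 -0.312  0.001] tcp [ 0.42  -0.025  0.079]
[-28.   0.  61.] -20 [ -6.6   0.3 -30.9] [ 0.028 -0.486  0.001] tcp [ 0.42  -0.025  0.067]
[-27.   0.  66.] -12 [ -5.6   0.3 -39.9] [ 0.037 -0.626  0.001] tcp [ 0.421 -0.025  0.058]
[-27.   0.  70.] -5 [ -3.6   0.5 -47.6] [ 0.044 -0.748  0.001] tcp [ 0.423 -0.025  0.05 ]
[-27.   0.  74.] 2 [ -0.8   0.6 -55. ] [ 0.051 -0.87   0.001] tcp [ 0.426 -0.025  0.043]
[-28.   0.  77.] 8 [  2.3   0.8 -61.1] [ 0.057 -0.974  0.001] tcp [ 0.429 -0.025  0.037]
```

>>> step_arm --pt "1 -2 0.3 -4 0.004 -0.07 0" --pt "1 -3.6 0.5 -8.5 0.008 -0.138 0" --pt "1 -5 0.4 -14 0.013 -0.225 0" --pt "1 -6 0.3 -19.5 0.018 -0.312 0" --pt "1 -6.5 0.3 -25 0.023 -0.4 0" --pt "1 -6.5 0.3 -31 0.028 -0.486 0" --pt "1 -6.5 0.3 -31 0.028 -0.486 0"

```text
clock: 13.6
position: [0.4178, -0.025, 0.0671]
ee_rot: [-0.038, 0.998, 0.003, -0.043]
ft_force: [-0.5, -0.4, -0.4]
grip_width: 0.203
grasp_force: 112.9
```

```bash
python3 - <<'E'
from h import *
plan([(tipline(32,f,3),f) for f in np.radians([-12,-5,2,8])])
E
```

```text
tip now [-30.1   0.3  61.4] [ -0.  -20.    0.2] F [-0.5 -0.4 -0.4] J [-0.84  0.1   0.84  2.11 -0.09  1.06  1.7 ]
[-27.   0.  66.] -12 [ 3.1 -0.3 -8.5] [ 0.005 -0.139  0.001] tcp [ 0.421 -0.025  0.059]
[-27.   0.  70.] -5 [  5.   -0.1 -16.2] [ 0.012 -0.261  0.001] tcp [ 0.423 -0.025  0.051]
[-27.   0.  74.] 2 [  7.8   0.  -23.6] [ 0.019 -0.383  0.001] tcp [ 0.426 -0.025  0.044]
[-28.   0.  77.] 8 [ 10.9   0.2 -29.7] [ 0.025 -0.487  0.001] tcp [ 0.429 -0.025  0.037]
```

>>> step_arm --pt "1 2 0 -4 0.003 -0.07 0" --pt "1 3 -0.2 -8.5 0.005 -0.139 0" --pt "1 4 0 -12 0.009 -0.2 0" --pt "1 5 0 -16 0.012 -0.261 0" --pt "1 5 0 -16 0.012 -0.261 0"

```text
clock: 14.1
position: [0.4234, -0.0255, 0.0508]
ee_rot: [-0.038, 0.996, 0.003, 0.086]
ft_force: [0.8, 0.9, -0.9]
grip_width: 0.201
grasp_force: 113.2
```

```bash
python3 - <<'E'
from h import *
plan([(tipline(32,f,3),f) for f in np.radians([2,8])])
E
```

```text
tip now [-26.3  -0.5  69.8] [-0.1 -5.2 -0.2] F [ 0.8  0.9 -0.9] J [-0.85 -0.16  0.78  2.32  0.16  0.77  1.47]
[-27.   0.  74.] 2 [ 2.2  0.6 -7.3] [ 0.01  -0.125  0.002] tcp [ 0.426 -0.025  0.044]
[-28.   0.  77.] 8 [  5.3   0.8 -13.4] [ 0.016 -0.229  0.002] tcp [ 0.429 -0.025  0.037]
```

```bash
cat >> h.py <<'E'
def tipcover(th,r=88,y=0,gap=1.0): # tip midplane pos when pushing cover to th
    d=np.array([-np.cos(th),np.sin(th)]); n=np.array([-np.sin(th),-np.cos(th)])
    q=np.array([63,73])+r*d+(4+gap)*n; return [q[0],y,q[1]-1.0]
E
python3 - <<'E'
from h import *
plan([(tipcover(t),np.radians(f)) for t,f in((.1,-4),(.2,-2),(.3,-1),(.4,0),(.5,0),(.6,0),(.7,0))])
E
```

```text
tip now [-26.3  -0.5  69.8] [-0.1 -5.2 -0.2] F [ 0.8  0.9 -0.9] J [-0.85 -0.16  0.78  2.32  0.16  0.77  1.47]
[-25.   0.  76.] -4 [1.6 0.5 4.1] [ 0.004 -0.02   0.001] tcp [ 0.425 -0.025  0.055]
[-24.   0.  85.] -2 [3.2 0.6 9.6] [ 0.006 -0.055  0.002] tcp [ 0.427 -0.025  0.06 ]
[-23.   0.  93.] -1 [ 5.3  0.8 16.6] [ 0.007 -0.073  0.002] tcp [ 0.429 -0.025  0.067]
[-20.   0. 102.] 0 [ 8.3  0.9 23.4] [ 0.008 -0.09   0.002] tcp [ 0.432 -0.025  0.074]
[-17.   0. 110.] 0 [11.7  1.1 31.6] [ 0.008 -0.09   0.002] tcp [ 0.435 -0.024  0.082]
[-12.   0. 118.] 0 [15.9  1.4 39.3] [ 0.008 -0.09   0.002] tcp [ 0.439 -0.024  0.09 ]
[ -8.   0. 125.] 0 [20.8  1.7 46.6] [ 0.008 -0.09   0.002] tcp [ 0.444 -0.024  0.097]
```

>>> step_arm --pt "1 1.5 0.5 4 0.004 -0.02 0" --pt "1 2.5 0.5 7 0.005 -0.04 0" --pt "1 3 0.5 9.5 0.006 -0.055 0" --pt "1 4 0.8 13 0.007 -0.065 0" --pt "1 5.5 0.8 16.5 0.007 -0.073 0" --pt "1 7 0.9 20 0.008 -0.08 0" --pt "1 8 0.9 23.5 0.008 -0.09 0" --pt "1 8 0.9 23.5 0.008 -0.09 0"

```text
clock: 14.9
position: [0.4335, -0.0244, 0.0756]
ee_rot: [-0.038, 0.99, 0.005, 0.133]
ft_force: [-1.8, -1.9, -4.4]
grip_width: 0.203
grasp_force: 112.9
```

```bash
python3 - <<'E'
from h import *
import cv2
plan([(tipcover(t,r),np.radians(f)) for t,r,f in((.5,88,0),(.6,88,1),(.7,87,2),(.8,86,3),(.9,85,4),(1.0,84,5))])
cv2.imwrite("pics/scene_b.png",manip.camera("scene")["image"])
E
python3 asc.py pics/scene_b.png 235 330 160 245
```

```text
tip now [-18.4  -0.  103.4] [-0.1  0.2  0. ] F [-1.8 -1.9 -4.4] J [-0.8  -0.28  0.7   2.35  0.27  0.75  1.38]
[-17.   0. 110.] 0 [ 1.6 -0.   6.8] [-0.     0.004  0.002] tcp [ 0.435 -0.024  0.082]
[-12.   0. 118.] 1 [ 6.3  0.3 13. ] [ 0.001 -0.013  0.002] tcp [ 0.44  -0.024  0.089]
[ -7.   0. 124.] 2 [12.5  0.6 18.1] [ 0.002 -0.031  0.002] tcp [ 0.446 -0.024  0.094]
[ -1.   0. 130.] 3 [19.3  1.  22.5] [ 0.003 -0.048  0.002] tcp [ 0.453 -0.023  0.098]
[  6.   0. 135.] 4 [26.6  1.4 26.1] [ 0.004 -0.065  0.002] tcp [ 0.46  -0.023  0.102]
[ 13.   0. 140.] 5 [34.4  1.9 29.1] [ 0.005 -0.083  0.002] tcp [ 0.468 -0.023  0.105]
x from 235
160 wwwwwwwwwwwwwwwwwwwwwwwwwwwwwwwwwwwwwwwwwwwwwwwwwwwwwwwwwwwwwwwwwwwwwwwwwwwwwwwwwwwwwwwwwwwwwww
161 .wwwwwwwwwwwwwwwwwwwwwwwwwwwwwwwwwwwwwwwwwwwwwwwwwwwwwwwwwwwwwwwwwwwwwwwwwwwwwwwwwwwwwwwwwwwwww
162 .wwwwwwwwwwwwwwwwwwwwwwwwwwwwwwwwwwwwwwwwwwwwwwwwwwwwwwwwwwwwwwwwwwwwwwwwwwwwwwwwwwwwwwwwwwwwww
163 w.wwwwwwwwwwwwwwwwwwwwwwwwwwwwwwwwwwwwwwwwwwwwwwwwwwwwwwwwwwwwwwwwwwwwwwwwwwwwwwwwwwwwwwwwwwwww
164 w..wwwwwwwwwwwwwwwwwwwwwwwwwwwwwwwwwwwwwwwwwwwwwwwwwwwwwwww
[... 7336 characters left out ...]

238 OOOOOOOOOO-#www#wwwwwww##bbbbbbbbbbbbbbbbbbbbbbbbbbbbbbbbb##########bbbbbbbbbbbbbbbbbbbbbbbw...
239 OOOOOOOOOOO-w#####wwwwwwwbbbbbbbbbbbbbbbbbbbbbbbbbbbbbbbbbb#########bbbbbbbbbbbbbbbbbbbbbbbw...
240 OOOOOOOOOOO--#####www....wbbbbbbbbbbbbbbbbbbbbbbbbbbbbbbbbb########bbbbbbbbbbbbbbbbbbbbbbbbw...
241 OOOOOOOOOOOO-######w.....Wwbbbbbbbbbbbbbbbbbbbbbbbbbbbbbbbbbb#####bbbbbbbbbbbbbbbbbbbbbbbb-w...
242 OOOOOOOOOOOO-#####-.......wbbbbbbbbbbbbbbbbbbbbbbbbbbbbbbbbbbbbbbbbbbbbbbbbbbbbbbbbbbbbbbbw....
243 OOOOOOOOOOO..-w##-........Wwbbbbbbbbbbbbbbbbbbbbbbbbbbbbbbbbbbbbbbbbbbbbbbbbbbbbbbbbbbbbbbw....
244 OOOOOOOOOO....---..........Wwbbbbbbbbbbbbbbbbbbbbbbbbbbbbbbbbbbbbbbbbbbbbbbbbbbbbbbbbbbbb-w....
```

>>> step_arm --pt "1 1.5 0 7 0 0 0" --pt "1 4 0.2 10.5 0 0 0" --pt "1 7 0.4 14 0 0 0" --pt "1 10 0.5 17 0 0 0" --pt "1 13 0.6 20 0 0 0" --pt "1 16 0.8 23 0 0 0" --pt "1 20 1 26 0 0 0" --pt "1 20 1 26 0 0 0"

```text
clock: 15.75
position: [0.4536, -0.0232, 0.1016]
ee_rot: [-0.038, 0.99, 0.005, 0.132]
ft_force: [-2.5, -0.3, -2.4]
grip_width: 0.203
grasp_force: 113.1
```

```bash
python3 - <<'E'
from h import *
plan([(tipcover(t,r),np.radians(f)) for t,r,f in((.8,86,0),(.9,85,0),(1.0,84,0),(1.1,83,0),(1.2,82,0),(1.3,81,0),(1.4,80,0),(1.5,80,0),(1.57,80,0))])
E
```

```text
tip now [1.800e+00 1.000e-01 1.293e+02] [-0.1  0.2 -0. ] F [-2.5 -0.3 -2.4] J [-0.81 -0.27  0.71  2.28  0.25  0.81  1.4 ]
[ -1.   0. 130.] 0 [-2.4 -0.3  1.2] [-0.     0.003  0.001] tcp [ 0.451 -0.023  0.103]
[  6.   0. 135.] 0 [4.4 0.1 6.5] [-0.     0.003  0.001] tcp [ 0.458 -0.023  0.108]
[ 13.   0. 140.] 0 [11.5  0.5 11. ] [-0.     0.003  0.001] tcp [ 0.465 -0.023  0.113]
[ 21.   0. 144.] 0 [19.   0.9 14.7] [-0.     0.003  0.001] tcp [ 0.473 -0.022  0.116]
[ 29.   0. 147.] 0 [26.7  1.4 17.6] [-0.     0.003  0.001] tcp [ 0.48  -0.022  0.119]
[ 37.   0. 149.] 0 [34.6  1.8 19.7] [-0.     0.003  0.001] tcp [ 0.488 -0.021  0.121]
[ 44.   0. 150.] 0 [42.5  2.3 21. ] [-0.     0.003  0.001] tcp [ 0.496 -0.021  0.123]
[ 52.   0. 151.] 0 [50.4  2.7 22.5] [-0.     0.003  0.001] tcp [ 0.504 -0.02   0.124]
[ 58.   0. 152.] 0 [56.   3.1 23. ] [-0.     0.003  0.001] tcp [ 0.51  -0.02   0.125]
```

>>> step_arm --pt "1 4.5 0.1 6 0 0 0" --pt "1 11.5 0.5 11 0 0 0" --pt "1 19 1 14.5 0 0 0" --pt "1 26.5 1.4 17.5 0 0 0" --pt "1 32 1.6 19 0 0 0" --pt "1 38 2 20.5 0 0 0" --pt "1 43 2.3 21 0 0 0" --pt "1 48 2.5 22 0 0 0" --pt "1 53 2.8 22.5 0 0 0" --pt "1 53 2.8 22.5 0 0 0"

```text
clock: 16.75
position: [0.5079, -0.0204, 0.1247]
ee_rot: [-0.038, 0.99, 0.005, 0.133]
ft_force: [-0.1, -0.1, -0.9]
grip_width: 0.205
grasp_force: 113.5
```

```bash
python3 - <<'E'
from h import *
import cv2
plan([(tipcover(t,r),np.radians(f)) for t,r,f in((1.5,80,0),(1.6,80,0))])
from fit import proj
im=manip.camera("scene")["image"]; cv2.imwrite("pics/scene_c.png",im); cv2.imwrite("pics/top_c.png",manip.camera("top")["image"])
for th in(1.2,1.4,1.55,1.7):
    Rc=R.from_euler("z",CASE[2]); c=[]
    for y in(-61,61):
        d=np.array([-np.cos(th),np.sin(th)]); q=np.array([63,73])+110*d; c.append(np.r_[CASE[:2],0]+Rc.apply(np.array([q[0],y,q[1]])/1000))
    print(th,proj("scene",c).round(0).tolist())
E
python3 asc.py pics/scene_c.png 255 345 130 230 | awk 'NR%2==0'
```

```text
tip now [ 56.1  -0.3 152.6] [-0.1  0.3 -0. ] F [-0.1 -0.1 -0.9] J [-0.87 -0.13  0.79  2.14  0.13  0.83  1.51]
[ 52.   0. 151.] 0 [-3.9 -0.  -0.6] [0.    0.006 0.001] tcp [ 0.504 -0.02   0.124]
[ 60.   0. 152.] 0 [4.  0.4 0.1] [0.    0.006 0.001] tcp [ 0.512 -0.02   0.125]
1.2 [[320.0, 206.0], [286.0, 171.0]]
1.4 [[328.0, 200.0], [293.0, 165.0]]
1.55 [[334.0, 196.0], [299.0, 162.0]]
1.7 [[340.0, 193.0], [304.0, 160.0]]
130 ----wwwwwwwwwwww....w.WWWWWWWWWWWWWWWWWWWWWWWWWWWWWWWWWWWwwwwwwwwwwwwwwwwwwwwwwwwwwwwwwwww
132 www.wwww.wwwwwww......wWWWWWWWWWWWWWWWWWWWWWWWWWWWWWWwwwwwwwwwwwwwwwwwwwwwwwwwwwwwwwwwwwww
134 ....www.wwww..w..ww....WWWWWWWWWWWWWWWWWWWWWWWWwwwwwwwwwwwwwwwwwwwwwwwwwwwwwwwwwwwwwwwwwww
136 wwwwwwwww.ww..ww.w.w...wWWWWWWWWWWWWWWWWWWWwwwwwwwwwwwwwwwwwwwwwwwwwwwwwwwwwwwwwwwwwwwwwww
138 wwwwwwwwwwwww.w..w.....wwWWWWWWWWWWWWWwwwwwwwwwwwwwwwwwwwwwwwwwwwwwwwwwwwwwwwwwwwwwwwwwwww
140 wwwwwwwwww.ww..www...w..wWWWWWWWWWWwwwwwwwwwwwwwwwwwwwwwwwwwwwwwwwwwwwwwwwwwwwwwwwwwwwwwww
142 wwwwwwwwwwwwwww..w......w..WWWWwwwwwwwwwwwwwwwwwwwwwwwwwwwwwwwwwwwwwwwwwwwwwwwwwwwwwwwwwww
144 wwwwwwwww
[... 3371 characters left out ...]
b-wwwwwwwwwwwwwwwwwW...............
216 OOOOOOOOOOOOOOOOOOO--wwww#############bbbbbbbbbbbbbbbbbbbbwwwwwwwwwwwwwwww................
218 OOOOOOOOOOOOOOO--w-bbbbbb###########b##bbbbbbbbbbbbbbbbbbbbb---wwwwwwwwwwW................
220 OOOOOOOOOO-----bbbbbbbbbb##########bbbb#bbbbbbbbbbbbbbbbbbbbbbbbwwwwwwwwwW................
222 OOOOOO----bbbbbbbbbbbbbbbb########bbbbbbbbbbbbbbbbbbbbbbbbbbbbbbbbwwwwwwW.................
224 OOO---bbbbbbbbbbbbbbbbbbbbbb###b#bbbbbbbbbbbbbbbbbbbbbbbbbbbbbbbbbbbwwwww.................
226 O--bbbbbbbbbbbbbbbbbbbbbbbbbbbbbbbbbbbbbbb######bbbbbbbbbbbbbbbbbbbbb-www.................
228 -bbbbbbbbbbbbbbbbbbbbbbbbbbbbbbbbbbbbbbbbb########bbbbbbbbbbbbbbbbbbbbbb-WW...............
```

```bash
python3 - <<'E'
from h import *
p,r,o=st(); show("to place",delta(P0,R0,p,r)); print(p,np.array(o["joint_pos"]).round(2))
E
```

```text
to place [ -66.9  186.7 -136.6] [-0.001  0.005  0.253]
[ 0.50707237 -0.02051292  0.12419216] [-0.87 -0.14  0.79  2.14  0.13  0.83  1.51]
```

>>> step_arm --pt "1 -15 -1 0 0 0 0" --pt "1 -35 -2 0 0 0 0" --pt "1 -55 -2 2 0 0 0" --pt "1 -68 5 5 0 0 0.03" --pt "1 -70 30 5 0 0 0.06" --pt "1 -70 60 5 0 0 0.1" --pt "1 -70 95 5 0 0 0.14" --pt "1 -68 130 0 0 0 0.18" --pt "1 -67 160 -10 0 0.005 0.22" --pt "1 -67 185 -25 0 0.005 0.253"

```text
clock: 17.85
position: [0.44, 0.167, 0.0994]
ee_rot: [-0.164, 0.978, 0.023, 0.129]
ft_force: [-0.0, 0.3, -1.2]
grip_width: 0.202
grasp_force: 113.4
```

```bash
python3 - <<'E'
from h import *
p,r,o=st(); show("to place",delta(P0,R0,p,r)); print(p,np.array(o["joint_pos"]).round(2),o["ft_force"])
E
```

```text
to place [   0.2   -0.8 -111.8] [-0.002  0.001 -0.002]
[0.43999989 0.16696468 0.09939031] [-1.01 -0.15  0.5   2.24  0.17  0.78  1.29] [-0.02401867  0.30700379 -1.20632034]
```

>>> step_arm --pt "1 0 -0.5 -20 0 0 0" --pt "1 0 -0.5 -45 0 0 0" --pt "1 0 -0.5 -70 0 0 0" --pt "1 0 -0.5 -90 0 0 0" --pt "1 0 -0.5 -102 0 0 0" --pt "1 0 -0.5 -107 0 0 0" --pt "1 0 -0.5 -109 0 0 0" --pt "1 0 -0.5 -110 0 0 0" --pt "1 0 -0.5 -110 0 0 0"

```text
clock: 18.75
position: [0.4393, 0.1643, -0.011]
ee_rot: [-0.163, 0.978, 0.022, 0.128]
ft_force: [-0.3, 0.1, -0.3]
grip_width: 0.206
grasp_force: 113.4
```

>>> step_arm --grip_force 20 --pt "1 0 0 -0.5 0 0 0" --pt "1 0 0 -1 0 0 0" --pt "0.7 0 0 -1 0 0 0" --pt "0.5 0 0 0 0 0 0" --pt "0.2 0 0 2 0 0 0" --pt "0 0 0 4 0 0 0" --pt "0 0 0 6 0 0 0" --pt "0 -5 -2 25 0 0 0" --pt "0 -15 -5 60 0 0 0" --pt "0 -20 -6 90 0 0 0"

```text
clock: 19.75
position: [0.4183, 0.1571, 0.0795]
ee_rot: [-0.162, 0.978, 0.021, 0.127]
ft_force: [0.9, 0.3, -0.2]
grip_width: 0.999
grasp_force: 0.0
```

>>> step_arm --pt "0 0 0 40 0 0.05 -0.05" --pt "0 0 25 60 0 0.1 -0.1" --pt "0 0 60 80 0 0.15 -0.2" --pt "0 -10 100 90 0 0.2 -0.25" --pt "0 -30 145 100 0 0.25 -0.35" --pt "0 -60 190 100 0 0.25 -0.4" --pt "0 -80 230 100 0 0.25 -0.45" --pt "0 -80 230 100 0 0.25 -0.45" --pt "0 -80 230 100 0 0.25 -0.45"

```text
clock: 20.65
position: [0.3381, 0.3886, 0.1781]
ee_rot: [0.062, 0.998, 0.012, 0.007]
ft_force: [-0.4, -0.5, 0.4]
grip_width: 1.002
grasp_force: 0.0
```

```bash
cat > end.py <<'E'
from h import *
import cv2, iou
p,r,o=st(); print(p,o["grip_width"],o["ft_force"],o["clock"])
for n in("top","scene"): cv2.imwrite(f"pics/{n}9.png",manip.camera(n)["image"])
import re
src=open("iou.py").read().replace('{n}0.png','{n}9.png'); m={}; exec(src.replace('__name__=="__main__"','False'),m)
m["run"]("handle",m["box"](-85,5,-10,10,4,26),{n:m["mask"](n,m["org"],m["g"](*s,n)) for n,s in(("top",(170,390)),("scene",(150,185)))},[.447,.167,.32])
# changes at bottle & beaker
for n,rs in(("top",{"bottle":(107,198,155,234),"beaker":(376,158,414,192)}),("scene",{"bottle":(155,105,190,157),"beaker":(330,270,370,312)})):
    a,b=(cv2.GaussianBlur(cv2.imread(f"pics/{n}{k}.png"),(5,5),0).astype(int) for k in(0,9))
    for k,(x0,y0,x1,y1) in rs.items(): print(n,k,np.abs(a-b)[y0:y1,x0:x1].mean().round(1))
E
python3 end.py; python3 asc.py pics/scene9.png 285 345 158 204 | awk 'NR%3==0'
```

```text
[0.33811766 0.38859163 0.17812381] 1.0017316019398126 [-0.37279291 -0.52645652  0.41599823] 20.65
handle ['top'] [0.4475 0.1682 0.3233] -0.836
handle ['scene'] [0.4454 0.1689 0.3766] -0.922
handle ['top', 'scene'] [0.4458 0.1678 0.3422] -1.729
top bottle 14.8
top beaker 4.9
scene bottle 5.5
scene beaker 5.5
159 wwwwwwwwwwwwwwwwwwwwwwwwwwwwwwwwwwwwwwwwwwwwwwwwwwwwwwwwwww.
162 wwwwwwwwwwwwwwwwwwwwwwwwwwwwwwwwwwwwwwwwwwwwwwwwwwwwww......
165 wwwwwwwwwwwwwWWWWwwwwwwwwwwwwwwwwwwwwwwwwwwwwwwww...........
168 wwwwwwwwwwwwwwWWWWWWwwwwwwwwwwwwwwwwwwwwwww.................
171 wwwwwwwwwwwwwwwwwWWWWWWwwwwwwwwwwwwwww......................
174 wwwwwwwwwwwwwwwwwwwwWWWWWWwwwwwww...........................
177 wwwwwwwwwwwwwwwwwwwwwwwWWWWWWW..............................
180 wwwwwwwwwwwwwwwwwwwwwwwwwwwWWWWW............................
183 wwwwwwwwwwwwwwwwwwwwwwwwwwwwwwWWWWW.........................
186 wwwwwwwwwwwwwwwwwwwwwwwwwwwwwwwwwWWWWW......................
189 wwwwww.....wwwwwwwwwwwwwwwwwwwwwwwwwWWWWW...................
192 w.....WWWWwwwwwwwwwwwwwwwwwwwwwwwwwwwwwWWWWWW...............
195 WWW-bbbbbbwwwwwwwwwwwwwwwwwwwwwwwwwwwwwwwwWWWWWW............
198 bbbbbbbbbbbbbwwwwwwwwwwwwwwwwwwwwwwwwwwwwwwwwWWWWW..........
201 bbbbbbbbbbbbbbbb-wwwwwwwwwwwwwwwwwwwwwwwwwwwwwww............
```

```bash
python3 -c "
from workcell import manip
print(manip.hand_in())"
```

```text
the job is handed in; nothing more can be done
None
```

I handed the job in at about 21 s of the 58 s. The last camera images put the cover at about 1.5 rad, standing by itself, the bar released within a few millimetres of the mat's centre, and the bottle and beaker unmoved; the judge gave no verdict.

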